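# Open the small-animal carrier and hold its gate wide

### The job

Open the carrier's wire top gate for the technician who is about to take the animal out: first pinch the two red tabs of the safety catch fully together and leave them so, then squeeze the two yellow latch tabs and, keeping them squeezed, swing the gate up past its half-open detent until it stands upright. Handle the brittle plastic tabs gently, with never more than 60 N on one, and do not disturb the other things on the bench. Finish while still holding the gate upright by its squeezed yellow tabs; do not let go.

Things in the scene. Friction and masses are not known exactly. Their poses are not given: they have to be found in the camera images.
- carrier: small-animal carrier, fixed to the bench: teal tub, light grey vented shell, 270 (x) x 380 (y) x 150 mm high to its flat top deck. Origin: centre of its underside; x points to the back, where the gate is hinged, -x to the front, y to its left, z up. A 170 x 200 mm opening in the deck is closed by the wire gate. It may stand turned by up to 20 degrees.
- gate_hinge (a point): the gate's hinge axis at mid-width, 158 mm above the bench, 78 mm behind the carrier's centre. Its y axis is the hinge axis; the frame turns with the gate and is parallel to the carrier's while the gate is closed. The steel wire gate (172 mm deep, 184 mm wide, about 0.28 kg with its latch) runs from here along -x.
- gate_angle (a joint): opening angle of the gate (rad): 0 closed and level, grows as its front edge is lifted up and back, 1.57 upright, 1.62 its stop. A spring and its weight pull it shut (1 to 2.5 N at the latch); its hinge is damped. A spring detent beside the hinge resists from 0.59 to 0.79 (up to 4 N more at the latch); let go beyond it, the gate sinks back onto it and rests half open near 0.95.
- grip_red (a point): red safety catch on the deck, right of the gate (carrier's -y side): the point midway between its two upright red tabs at the height to pinch them, 192 mm above the bench, 42 mm above the deck, 24 mm above the red tongue that reaches over the gate's edge. Axes parallel to the carrier's. The tabs stand apart along y, 52 mm over their outer faces, 32 mm when fully together.
- red_bolt (a joint): how far each red tab is pinched in and the tongue drawn back (m): 0 locking, 0.010 fully back; the gate is clear of it from about 0.0065. No spring: it stays where it is put; about 3 N moves it. May start up to 0.002 in.
- red_inner: the red tab nearer the gate, 22 (x) x 6 (y) mm, top 206 mm above the bench, with the tongue; geared to the other red tab, so that both move in alike. Brittle, cracks if pressed with more than 60 N. Origin: on the deck under the tab
- red_outer: the red tab nearer the carrier's right-hand end, same size, geared to the inner one. Brittle, cracks if pressed with more than 60 N. Origin: on the deck under the tab
- grip_yellow (a point): yellow squeeze latch on the gate near its front edge: the point midway between its two upright yellow tabs at the height to squeeze them. Fixed to the gate: in the frame of gate_hinge at x = -0.145, y = 0, z = 0.034 m, with the same axes; 192 mm above the bench when closed. The tabs stand apart along y, 60 mm over their outer faces, 34 mm when both are fully in.
- bolt_left (a joint): how far the left (+y) yellow tab is squeezed in (m): 0 bolted, 0.013 fully in; its bolt is out of its staple from about 0.0065. It springs back when let go.
- bolt_right (a joint): the same for the right (-y) yellow tab; the two tabs slide independently
- tab_left: left yellow tab, 24 (x) x 6 (y) mm, top 14 mm above grip_yellow, with a steel bolt that runs outwards to a staple, 24 mm below grip_yellow. Its spring takes 4 N at first, 8 N fully in. Brittle, cracks above 60 N. Pinched along y, the tabs can turn between the pads as the gate swings, the fingers still pointing down. Origin: in the gate's plane under the tab
- tab_right: right yellow tab with its bolt, the mirror image of the left one. Brittle, cracks if pressed with more than 60 N. Origin: in the gate's plane under the tab
- feed_bowl: white feed bowl, diameter 96 mm, 42 mm high; bystander. Origin: centre of its underside
- specimen_jar: clear specimen jar with orange lid, diameter 52 mm, 65 mm high; bystander. Origin: centre of its underside
- oil_bottle: amber immersion-oil bottle, diameter 38 mm, 80 mm high; bystander. Origin: centre of its underside
- slide_box: blue slide box, 95 x 175 x 34 mm; bystander. Origin: centre of its underside
- tally_counter: steel tally counter, diameter 48 mm, 30 mm high; bystander. Origin: centre of its underside
- swab_cup: steel swab cup, diameter 72 mm, 85 mm high; bystander. Origin: centre of its underside

How it is judged:
On the way, in this order (a step that is already met when the one before it is completed fails the run):
1. the red safety catch is pinched back while the gate is still closed (value of joint red_bolt above 0.008 m and value of joint gate_angle below 0.06 rad), for 0.2 s.
2. both yellow tabs are squeezed between the fingers with the gate still down (contact force between the fingers and tab_left above 2 N and contact force between the fingers and tab_right above 2 N and value of joint each of bolt_left, bolt_right above 0.0065 m and value of joint gate_angle below 0.2 rad), for 0.1 s.
3. the gate is swung past its half-open detent, held by the yellow tabs (contact force between the fingers and tab_left above 2 N and contact force between the fingers and tab_right above 2 N and value of joint gate_angle above 1.1 rad), for 0.1 s.
At the end, for the whole second after the job is handed in: the gate stands still and upright (open more than 1.3 rad, 75 degrees; it rests on nothing there and would sink back if let go), held by both yellow tabs squeezed between the fingers (more than 2 N on each, each in by more than 5 mm), with the red safety catch still drawn back (more than 7.5 mm) (contact force between the fingers and tab_left above 2 N and contact force between the fingers and tab_right above 2 N and value of joint gate_angle above 1.3 rad and velocity of joint gate_angle between -0.1 and 0.1 rad/s and value of joint each of bolt_left, bolt_right above 0.005 m and value of joint red_bolt above 0.0075 m); the arm keeps its last pose, push and grip.
It fails at once if the fingers press a yellow tab with more than 60 N (contact force between the fingers and tab_left above 60 N or contact force between the fingers and tab_right above 60 N).
It fails at once if the fingers press a red tab with more than 60 N (contact force between the fingers and red_inner above 60 N or contact force between the fingers and red_outer above 60 N).
It fails at once if one of the six loose things on the bench is shifted by more than 30 mm (distance of any of feed_bowl, specimen_jar, oil_bottle, slide_box, tally_counter, swab_cup from where it was at the start of the episode above 0.03 m).
It also fails if it takes over 54 s, if anything falls off the work surface, if the arm or the gripper's body presses on something with over 40 N, if the wrist force passes 120 N, or if a joint passes its speed limit or range.

### The arm

A 6-joint arm with a two-finger parallel gripper is mounted at the origin on the work surface. World frame = base frame: x ahead of the robot, y to its left, z up, the work surface at z = 0. Lengths are in m, angles in rad, forces in N, time in s.
With the tool pointing down it reaches from about 0.25 to 0.775 m from the base axis. Payload 4 kg.
Tool frame: the origin (TCP) lies midway between the tips of the shut fingers; the grasp point (between the pads) lies 19 mm behind it; z points along the fingers, y is the direction in which the jaws open and shut (so a half turn about z gives the same grasp; the last joint's range is limited). The gripper opens to 94 mm and grips with 3 to 60 N. Pads are 16 mm wide; open, the fingers measure 119 mm over their backs; the gripper's body (75 mm by 177 mm) begins 78 mm behind the grasp point.
Start: joints at [1.162, 0.087, 1.371, -0, 1.684, -0.103], TCP at [0.166, 0.524, 0.206] pointing down, gripper open.
Joint ranges: [-3.1, 3.1], [-0.76, 2.03], [0.27, 2.55], [-1.08, 4.22], [0.17, 2.65], [-2.57, 2.57]. Speed limits (rad/s): [2.79, 2.79, 3.14, 3.14, 3.14, 3.14].

### API

Orientations are given as [roll, pitch, yaw] about the fixed x, y, z axes, in that order (R = Rz(yaw) Ry(pitch) Rx(roll)).
In Python, from bench import robot, cams gives the robot as it stands.
- The arm moves only by the tool step_arm, never from a script. Its argument "plan" is a list that holds one entry, the list of rows, each a list of 5 numbers: the shift along the world's x, y, z in mm, then the turn about the world's z in rad, then the opening in per cent of the stroke, from 0 (shut) to 100 (fully open). In form: [[[tx, ty, tz, turn, fingers], ...]]. A call has 1 to 8 rows; each row is the pose to reach, as a shift and turn from the pose commanded when the call began; what a row does not reach only later rows make up. A row lasts 1/12 s, in which the tool goes at most 41.7 mm and 7.16 degrees, less where a joint would pass 70% of its speed; a pose out of reach is approached as far as the arm can. A call with a gripper value outside its range is refused whole. The fingers move at their own pace and stop on an object; the grip force is fixed at half the most. Time passes only in rows, so rows that repeat a pose let the fingers close. It gives the time, the measured TCP pose, the force and the opening at its end, in the units of the state.
- robot.get_obs(): the state, without advancing time (a new reading comes with each control period).
- cams.snapshot(name): name is "scene" or "top" or "wrist"; returns a dict with "frame" (400x640x3 uint8, red, green, blue), "camera_matrix" (3x3 intrinsics, pixels), "k1" (the pictures are not rectified: a ray, as slopes to the right and down, at radius r is drawn at 1 + k1 r^2 times it, then the intrinsics apply), "origin" and "attitude" of the camera in the world; the wrist camera has in their place "T_tool_cam" (4x4, takes a point from camera to tool coordinates, whose origin is the TCP and whose axes are the flange's). Camera axes: x right, y down, z forward; pixel columns grow to the right and rows downward; lengths in m; the calibration is good to about 2 mm. A picture is of the moment at which its call begins: read the wrist's pose just before it. There is no depth.
- robot.close_job(): hands the job in, once; it reports no verdict.
The state is a dict: "time": time; "joint_positions": joint angles; "qvel": joint speeds; "joint_torque": joint torques, N m; "tool_pos": TCP position; "ee_rot": TCP orientation; "wrist_force": force on the tool from outside, world axes, zero at the start; "wrist_torque": the same for the moment, N m; "width": finger opening in m.
Only numpy, scipy, OpenCV 4.12 (cv2) and the standard library are available. Lean on these libraries where they do the work, as an engineer would, in place of code of your own. Each camera call takes 0.05 s, during which the arm holds its last target. There are 200 camera calls.

## Working session

There is one attempt and no reset: what is moved stays moved. The work goes in short steps, Python scripts to look and compute and a tool call to move; the robot and the scene stay as the last step left them, time stands still between calls to the robot, and variables do not carry over. Pictures are saved under pics/ and viewed, about 8 in all and at most 12, crops included, and the job is handed in when it is done.

Besides the shell and the picture viewer there is one more tool, called after "Request:" by a JSON object that holds its "op" and its "data", one argument or row to a line. step_arm: Moves the arm, as the interface text tells. Its arguments: {"type":"object","properties":{"plan":{"type":"array"}},"required":["plan"]}

```bash
mkdir -p pics; cat > h.py <<'E'
import numpy as np,cv2
from bench import robot,cams
from scipy.spatial.transform import Rotation as R
def snap(n,f):
    o=robot.get_obs(); s=cams.snapshot(n); cv2.imwrite(f'pics/{f}.png',s['frame'][:,:,::-1])
    import pickle; pickle.dump((o,s),open(f'pics/{f}.pkl','wb')); return o,s
def load(f):
    import pickle; return pickle.load(open(f'pics/{f}.pkl','rb'))
def pose(o,s):
    if 'T_tool_cam' in s:
        T=np.eye(4);T[:3,:3]=R.from_euler('xyz',o['ee_rot']).as_matrix();T[:3,3]=o['tool_pos']
        T=T@np.array(s['T_tool_cam']);return T[:3,:3],T[:3,3]
    a=np.array(s['attitude'],float)
    return (a if a.shape==(3,3) else R.from_euler('xyz',a).as_matrix()),np.array(s['origin'])
def ray(o,s,u,v):
    K=np.array(s['camera_matrix']);k=s['k1'];d=np.linalg.solve(K,[u,v,1])[:2];p=d.copy()
    for _ in range(30):p=d/(1+k*(p@p))
    A,c=pose(o,s);return A@[*p,1],c
def at(f,u,v,z):
    o,s=load(f);d,c=ray(o,s,u,v);return c+d*(z-c[2])/d[2]
def proj(f,P):
    o,s=load(f);A,c=pose(o,s);q=A.T@(np.array(P)-c);p=q[:2]/q[2];p=p*(1+s['k1']*(p@p));K=np.array(s['camera_matrix']);return (K@[*p,1])[:2]
E
python3 - <<'E'
from h import *
o,s=snap('top','top0');print({k:(np.round(v,4).tolist()) for k,v in o.items()});print({k:v for k,v in s.items() if k!='frame'})
E
```

```text
{'time': 0.0, 'joint_positions': [1.1619, 0.0879, 1.3722, -0.0, 1.6836, -0.1031], 'qvel': [-0.0016, -0.0003, -0.0009, 0.0005, 0.001, 0.0006], 'joint_torque': [-0.0011, -34.0188, -30.2425, 0.0717, 0.033, -0.0002], 'tool_pos': [0.1654, 0.524, 0.2043], 'ee_rot': [-3.1394, -0.0002, 2.8358], 'wrist_force': [0.5026, -0.3303, -0.7079], 'wrist_torque': [-0.042, 0.0571, -0.0663], 'width': 0.0938}
{'camera_matrix': array([[374.66854689,   0.        , 317.92570866],
       [  0.        , 374.66854689, 198.32358346],
       [  0.        ,   0.        ,   1.        ]]), 'k1': 0.02656918666726955, 'origin': array([0.38423248, 0.02418165, 1.18295744]), 'attitude': array([-3.0633333 , -0.0208946 , -1.54851046])}
```

View pics/top0.png

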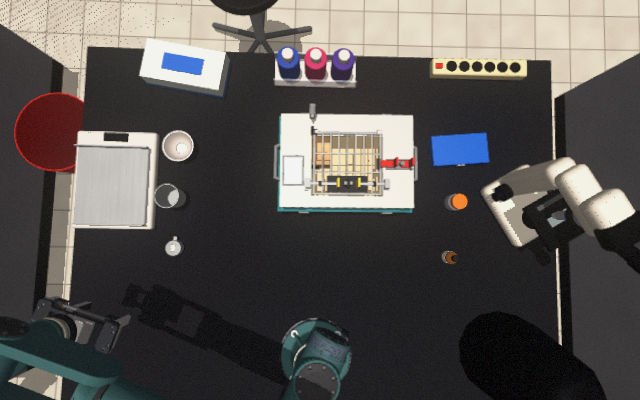

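The top view shows the carrier at about (346,162), the red catch at about (398,163) and the yellow latch at about (348,183). The arm is at lower left. I'll enlarge it.

```bash
python3 - <<'E'
from h import *
o,s=load('top0');f=s['frame'][105:220,265:425,::-1];cv2.imwrite('pics/c0.png',cv2.resize(f,None,fx=5,fy=5,interpolation=cv2.INTER_CUBIC))
E
```

```text
(no output)
```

View pics/c0.png

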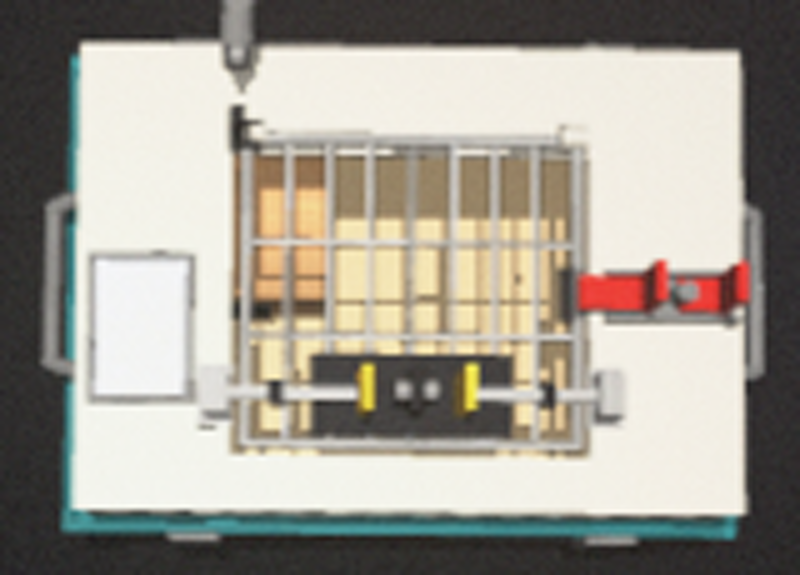

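The crop shows the red tabs' tops at about (660,272) and (742,272), and the yellow tabs' tops at (367,385) and (470,385). The deck corners are at (80,42), (740,50), (747,513) and (72,513).

```bash
python3 - <<'E'
from h import *
g=lambda u,v,z:at('top0',265+(u+.5)/5-.5,105+(v+.5)/5-.5,z)
C=[g(*p,.15) for p in[(80,42),(740,50),(747,513),(72,513)]]
print(np.round(C,4),np.mean(C,0))
for n,a in dict(back=C[0]-C[1],front=C[3]-C[2]).items():print(n,np.linalg.norm(a),np.arctan2(-a[0],a[1]))
print('left',np.linalg.norm(C[0]-C[3]),'right',np.linalg.norm(C[1]-C[2]))
r=[g(660,273,.206),g(742,273,.206)];y=[g(367,386,.206),g(470,386,.206)]
for a in(r,y):
  d=a[0]-a[1];print(np.round(a,4),np.mean(a,0),np.linalg.norm(d),np.arctan2(-d[0],d[1]))
# model: fit centre
for yaw in(-.03,-.02,-.01,0):
  Rz=R.from_euler('z',yaw).as_matrix(); print(yaw,np.mean(y,0)-Rz@[-.067,0,0],np.mean(C,0))
E
```

```text
[[ 0.7033  0.1145  0.15  ]
 [ 0.709  -0.2575  0.15  ]
 [ 0.4474 -0.2623  0.15  ]
 [ 0.4386  0.1111  0.15  ]] [ 0.57459308 -0.07356794  0.15      ]
back 0.3719836704465183 0.015490518275052613
front 0.37350361567826085 0.023523190172254564
left 0.264665937133663 right 0.2616661585738071
[[ 0.5701 -0.2003  0.206 ]
 [ 0.5712 -0.2438  0.206 ]] [ 0.57061368 -0.22207178  0.206     ] 0.04349391779849043 0.02484656269318584
[[ 0.5061 -0.0463  0.206 ]
 [ 0.5074 -0.1005  0.206 ]] [ 0.50677195 -0.07341237  0.206     ] 0.054243184815417976 0.024663673097870473
-0.03 [ 0.5737418  -0.07542206  0.206     ] [ 0.57459308 -0.07356794  0.15      ]
-0.02 [ 0.57375855 -0.07475228  0.206     ] [ 0.57459308 -0.07356794  0.15      ]
-0.01 [ 0.5737686  -0.07408235  0.206     ] [ 0.57459308 -0.07356794  0.15      ]
0 [ 0.57377195 -0.07341237  0.206     ] [ 0.57459308 -0.07356794  0.15      ]
```

```bash
python3 - <<'E'
from h import *
o,s=snap('scene','sc0')
w=cams.snapshot('wrist');print(np.round(w['T_tool_cam'],3))
cv2.imwrite('pics/sc0b.png',cv2.resize(s['frame'][:,:,::-1],(800,500)))
for P in[(.5705,-.222,.192),(.507,-.0735,.192)]:print(proj('sc0',P)*1.25)
E
```

```text
[[-0.    -0.969 -0.247  0.071]
 [ 1.     0.    -0.001 -0.001]
 [ 0.001 -0.247  0.969 -0.18 ]
 [ 0.     0.     0.     1.   ]]
[324.20338599 317.31727504]
[365.44539357 262.35675428]
```

View pics/sc0b.png

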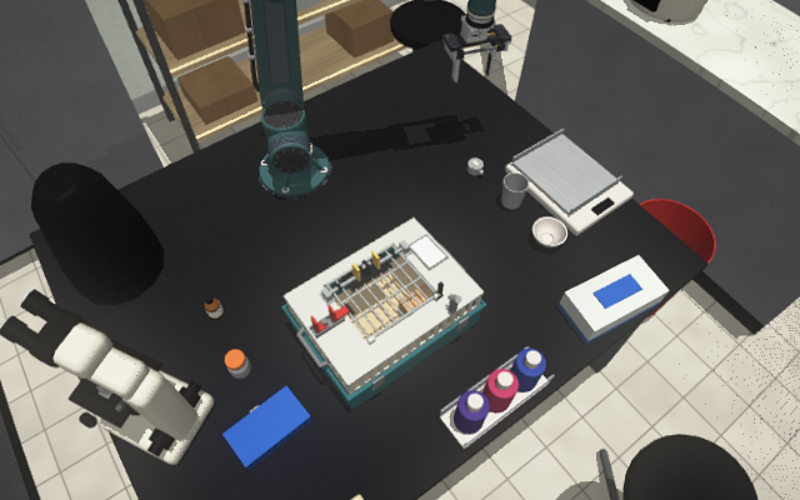

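The scene view agrees with the top-view estimate. Red is seen at about (328,316) against (324,317) projected, and yellow at (367,263) against (365,262). The path over the deck is clear, so I'll rise and cross over.

Request:
{"op": "step_arm", "data": {
  "plan": [
    [[0,0,96,0.1,100],[0,0,96,0.2,100],[0,0,96,0.326,100],[80,-150,96,0.326,100],[80,-150,96,0.326,100],[80,-150,96,0.326,100],[80,-150,96,0.326,100],[80,-150,96,0.326,100]]
  ]
}}

```text
time: 0.82
tool_pos: [0.2479, 0.37, 0.302]
ee_rot: [-3.14, 0.002, -3.128]
wrist_force: [0.2, 0.0, 0.6]
width: 0.0941
```

Request:
{"op": "step_arm", "data": {
  "plan": [
    [[20,-36,0,0,100],[40,-72,0,0,100],[60,-108,0,0,100],[80,-144,0,0,100],[100,-180,0,0,100],[120,-216,0,0,100],[140,-252,0,0,100],[160,-288,0,0,100]]
  ]
}}

```text
time: 1.48
tool_pos: [0.4061, 0.085, 0.3014]
ee_rot: [3.141, 0.0, -3.121]
wrist_force: [1.0, 0.3, -0.9]
width: 0.094
```

Request:
{"op": "step_arm", "data": {
  "plan": [
    [[20,-36,0,0,100],[40,-72,0,0,100],[60,-108,0,0,100],[80,-144,0,0,100],[100,-180,0,0,100],[120,-216,0,0,100],[140,-252,0,0,100],[160,-288,0,0,100]]
  ]
}}

```text
time: 2.15
tool_pos: [0.5666, -0.203, 0.3008]
ee_rot: [3.141, -0.0, -3.121]
wrist_force: [1.0, -0.5, 0.6]
width: 0.0942
```

Request:
{"op": "step_arm", "data": {
  "plan": [
    [[0,0,0,0,100],[0,0,0,0,100],[0,0,0,0,100]]
  ]
}}

```text
time: 2.4
tool_pos: [0.5657, -0.2009, 0.3008]
ee_rot: [3.14, -0.001, -3.121]
wrist_force: [0.3, -0.9, 0.1]
width: 0.0941
```

```bash
python3 - <<'E'
from h import *
o,s=snap('wrist','w0');print(o['tool_pos'],o['ee_rot'],np.round(o['joint_positions'],2))
cv2.imwrite('pics/w0b.png',cv2.resize(s['frame'][:,:,::-1],(800,500)))
for P in[(.5705,-.222,.206),(.507,-.0735,.206)]:print(proj('w0',P)*1.25)
E
```

```text
[ 0.56567466 -0.20090354  0.30076502] [ 3.14014675e+00 -1.30119571e-03 -3.12122945e+00] [-0.44  0.21  1.05  0.    1.89 -2.03]
[370.45925935 258.93801413]
[585.2213829  174.68179881]
```

View pics/w0b.png

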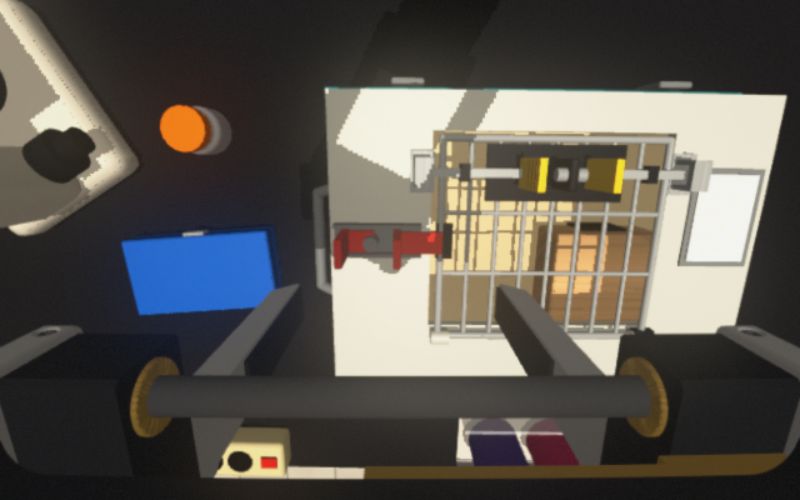

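The wrist view shows the red tabs at about (340,250) and (397,250), with the yellow ones at about (543,175) and (618,175). I'll enlarge the red area.

```bash
python3 - <<'E'
from h import *
o,s=load('w0');f=s['frame'][110:220,250:520,::-1].copy();f=cv2.resize(f,None,fx=2.96,fy=2.96,interpolation=cv2.INTER_CUBIC)
a=cv2.convertScaleAbs(f[160:320,0:320],alpha=1.7,beta=20);a=cv2.resize(a,None,fx=2.5,fy=2.5,interpolation=cv2.INTER_CUBIC);cv2.imwrite('pics/c1.png',a)
Rz=R.from_euler('z',.02).as_matrix()
for nm,c,h in(('red',np.array([.5705,-.222,.206]),.022),('redbase',np.array([.5705,-.222,.168]),.022)):
  for y in(-.026,-.02,.02,.026):
    for x in(-.011,.011):
      u=proj('w0',c+Rz@[x,y,0]);print(nm,x,y,np.round(((u-[250,110])*2.96-[0,160])*2.5))
E
```

```text
red -0.011 -0.026 [128. 232.]
red 0.011 -0.026 [135. 404.]
red -0.011 -0.02 [177. 232.]
red 0.011 -0.02 [183. 404.]
red -0.011 0.02 [506. 232.]
red 0.011 0.02 [506. 405.]
red -0.011 0.026 [555. 232.]
red 0.011 0.026 [554. 405.]
redbase -0.011 -0.026 [172. 168.]
redbase 0.011 -0.026 [177. 323.]
redbase -0.011 -0.02 [215. 168.]
redbase 0.011 -0.02 [220. 323.]
redbase -0.011 0.02 [506. 168.]
redbase 0.011 0.02 [506. 323.]
redbase -0.011 0.026 [550. 168.]
redbase 0.011 0.026 [549. 323.]
```

View pics/c1.png

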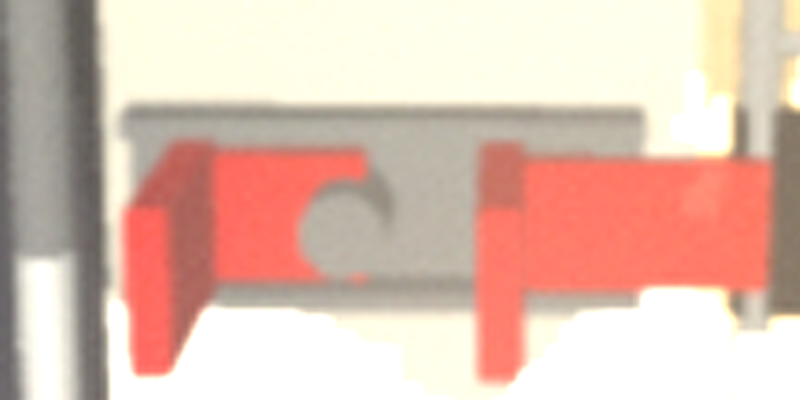

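Relative to the estimate, the red tabs lie about 3 mm towards -x and 2 mm towards -y, and they're already in by about 1.5 mm (within the stated 2 mm). That puts grip_red at about (0.568, -0.2235).

Request:
{"op": "step_arm", "data": {
  "plan": [
    [[2.5,-22.5,-10,0,100],[2.5,-22.5,-45,0,100],[2.5,-22.5,-80,0,100],[2.5,-22.5,-105,0,100],[2.5,-22.5,-118,0,100],[2.5,-22.5,-126,0,100],[2.5,-22.5,-126,0,80],[2.5,-22.5,-126,0,70]]
  ]
}}

```text
time: 3.12
tool_pos: [0.5684, -0.2231, 0.1771]
ee_rot: [-3.141, 0.002, -3.12]
wrist_force: [0.1, 0.7, 0.3]
width: 0.0839
```

Request:
{"op": "step_arm", "data": {
  "plan": [
    [[0,0,-2,0,65],[0,0,-2,0,58],[0,0,-2,0,54],[0,0,-2,0,51],[0,0,-2,0,49],[0,0,-2,0,47],[0,0,-2,0,45],[0,0,-2,0,43]]
  ]
}}

```text
time: 3.78
tool_pos: [0.5683, -0.2239, 0.1739]
ee_rot: [3.141, 0.001, -3.121]
wrist_force: [-0.2, 0.7, 2.0]
width: 0.0407
```

Request:
{"op": "step_arm", "data": {
  "plan": [
    [[0,0,0,0,42],[0,0,0,0,41],[0,0,0,0,39],[0,0,0,0,38],[0,0,0,0,36],[0,0,0,0,35],[0,0,0,0,34],[0,0,0,0,33]]
  ]
}}

```text
time: 4.45
tool_pos: [0.5682, -0.2239, 0.1736]
ee_rot: [3.141, 0.0, -3.121]
wrist_force: [0.3, 1.6, 1.9]
width: 0.0315
```

Request:
{"op": "step_arm", "data": {
  "plan": [
    [[0,0,0,0,32],[0,0,0,0,31],[0,0,0,0,31],[0,0,0,0,31],[0,0,0,0,31],[0,0,0,0,31]]
  ]
}}

```text
time: 4.95
tool_pos: [0.5682, -0.2239, 0.1736]
ee_rot: [3.141, 0.0, -3.121]
wrist_force: [1.1, 2.5, 2.0]
width: 0.0305
```

Request:
{"op": "step_arm", "data": {
  "plan": [
    [[0,0,0,0,29],[0,0,0,0,27],[0,0,0,0,27],[0,0,0,0,27]]
  ]
}}

```text
time: 5.28
tool_pos: [0.5682, -0.2239, 0.1735]
ee_rot: [3.141, 0.0, -3.121]
wrist_force: [0.4, 1.5, 2.8]
width: 0.0304
```

Request:
{"op": "step_arm", "data": {
  "plan": [
    [[0,0,0,0,40],[0,0,0,0,60],[0,0,0,0,80],[0,0,0,0,100],[0,0,0,0,100],[0,0,0,0,100]]
  ]
}}

```text
time: 5.78
tool_pos: [0.5679, -0.2242, 0.1733]
ee_rot: [-3.142, -0.001, -3.122]
wrist_force: [0.1, -0.0, 0.3]
width: 0.067
```

Request:
{"op": "step_arm", "data": {
  "plan": [
    [[0,0,20,0,100],[0,0,60,0,100],[0,0,97,0,100],[-30,60,97,0,100],[-50,100,97,0,100],[-61,125,97,0,100],[-61,125,97,0,100],[-61,125,97,0,100]]
  ]
}}

```text
time: 6.45
tool_pos: [0.5062, -0.0964, 0.2718]
ee_rot: [-3.141, 0.002, -3.118]
wrist_force: [0.3, -0.8, 0.7]
width: 0.0939
```

```bash
python3 - <<'E'
from h import *
o,s=snap('wrist','w1');print(o['tool_pos'],o['ee_rot'],o['wrist_force'])
cv2.imwrite('pics/w1b.png',cv2.resize(s['frame'][40:240,140:460,::-1],None,fx=2.5,fy=2.5,interpolation=cv2.INTER_CUBIC))
Rz=R.from_euler('z',.02).as_matrix();c=np.array([.507,-.0735,.206])
for y in(-.03,-.024,.024,.03):
  for x in(-.012,.012):print(x,y,np.round((proj('w1',c+Rz@[x,y,0])-[140,40])*2.5))
E
```

```text
[ 0.50615634 -0.09643146  0.27183275] [-3.14146203e+00  2.01743959e-03 -3.11758019e+00] [ 0.25919255 -0.78043263  0.71883236]
-0.012 -0.03 [428. 396.]
0.012 -0.03 [428. 466.]
-0.012 -0.024 [447. 396.]
0.012 -0.024 [446. 466.]
-0.012 0.024 [595. 397.]
0.012 0.024 [592. 467.]
-0.012 0.03 [614. 397.]
0.012 0.03 [610. 467.]
```

View pics/w1b.png

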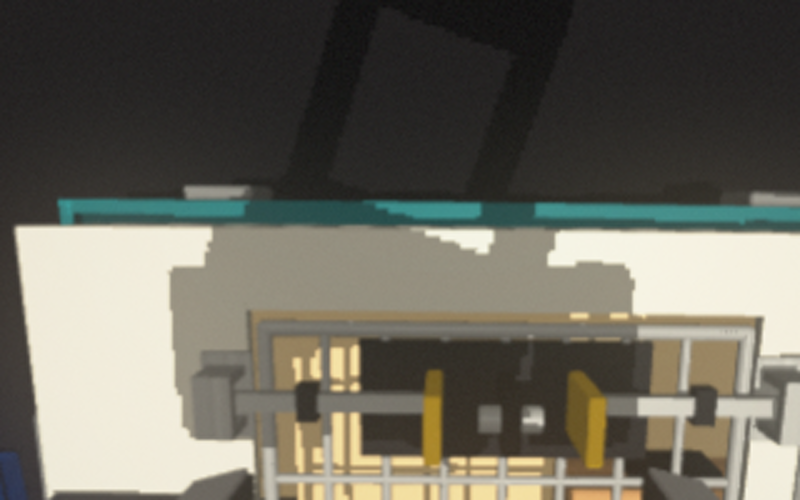

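The squeeze stalled at 30.4 mm, so red is fully in. The yellow tab tops are at x 425–441 and 587–605, y 398–466, which puts the yellow grip 2 mm towards -y of the estimate, at (0.507, -0.0755). Next I'll descend, then check red and yellow in the scene view.

Request:
{"op": "step_arm", "data": {
  "plan": [
    [[1,21,-10,0,100],[1,21,-40,0,100],[1,21,-70,0,100],[1,21,-88,0,100],[1,21,-98,0,90],[1,21,-98,0,80],[1,21,-98,0,75],[1,21,-98,0,75]]
  ]
}}

```text
time: 7.17
tool_pos: [0.5092, -0.0789, 0.1741]
ee_rot: [-3.141, 0.003, -3.122]
wrist_force: [0.3, -0.4, 0.6]
width: 0.0718
```

```bash
python3 - <<'E'
from h import *
o,s=snap('scene','sc1');print(o['tool_pos'],o['wrist_force'])
cv2.imwrite('pics/sc1b.png',cv2.resize(s['frame'][170:290,210:370,::-1],None,fx=5,fy=5,interpolation=cv2.INTER_CUBIC))
E
```

```text
[ 0.50924436 -0.07886947  0.17411606] [ 0.32774337 -0.39937089  0.5743897 ]
```

View pics/sc1b.png

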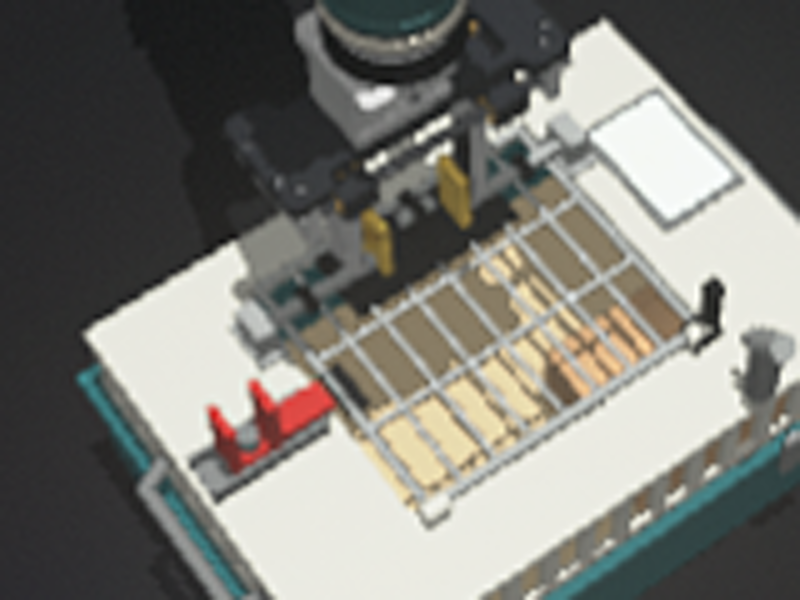

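The scene crop shows the red tabs close together (215,430 and 262,415) with the tongue drawn back, and the yellow tabs (378,240 and 455,190) between the fingers. I'll re-centre by 3 mm and squeeze gently.

Request:
{"op": "step_arm", "data": {
  "plan": [
    [[-2,3,-1,0,70],[-2,3,-1,0,66],[-2,3,-1,0,63],[-2,3,-1,0,60],[-2,3,-1,0,57],[-2,3,-1,0,54],[-2,3,-1,0,51],[-2,3,-1,0,49]]
  ]
}}

```text
time: 7.88
tool_pos: [0.5063, -0.075, 0.1717]
ee_rot: [-3.142, 0.001, -3.121]
wrist_force: [0.1, 0.8, 1.1]
width: 0.0469
```

Request:
{"op": "step_arm", "data": {
  "plan": [
    [[0,0,0,0,47],[0,0,0,0,45],[0,0,0,0,43],[0,0,0,0,41],[0,0,0,0,39],[0,0,0,0,37],[0,0,0,0,36],[0,0,0,0,35]]
  ]
}}

```text
time: 8.55
tool_pos: [0.5062, -0.0747, 0.1716]
ee_rot: [3.141, 0.0, -3.121]
wrist_force: [0.7, 1.3, 1.2]
width: 0.0338
```

Request:
{"op": "step_arm", "data": {
  "plan": [
    [[0,0,0,0,33],[0,0,0,0,30],[0,0,0,0,28],[0,0,0,0,25],[0,0,0,0,25],[0,0,0,0,25]]
  ]
}}

```text
time: 9.05
tool_pos: [0.5062, -0.0747, 0.1715]
ee_rot: [3.141, 0.0, -3.121]
wrist_force: [1.8, 3.1, 0.8]
width: 0.0329
```

Both tabs are squeezed (32.9 mm, stalled). Now I'll swing the gate along its arc, using the hinge geometry.

Request:
{"op": "step_arm", "data": {
  "plan": [
    [[2,0,7,0,25],[4,0,14,0,25],[6.5,0,21,0,25],[9.5,0,28,0,25],[13,0,35,0,25],[16.5,0.3,41.5,0,25],[20,0.4,48,0,25],[24.5,0.5,54,0,25]]
  ]
}}

```text
time: 9.72
tool_pos: [0.5276, -0.0744, 0.2258]
ee_rot: [3.141, -0.008, -3.122]
wrist_force: [-8.4, 1.2, -1.3]
width: 0.0329
```

Request:
{"op": "step_arm", "data": {
  "plan": [
    [[4.5,0.1,6,0,25],[9.3,0.2,11.6,0,25],[14.3,0.3,17,0,25],[19.6,0.4,22,0,25],[25.2,0.5,27,0,25],[31,0.6,31.6,0,25],[37,0.7,36,0,25],[43.3,0.8,40,0,25]]
  ]
}}

```text
time: 10.38
tool_pos: [0.5694, -0.0739, 0.2663]
ee_rot: [3.141, -0.012, -3.123]
wrist_force: [-11.4, 1.5, 1.9]
width: 0.0327
```

Request:
{"op": "step_arm", "data": {
  "plan": [
    [[6.5,0.1,3.8,0,25],[13,0.2,7,0,25],[20,0.4,10,0,25],[26.7,0.5,12.8,0,25],[33.7,0.6,15,0,25],[41,0.8,17,0,25],[48,0.9,18.8,0,25],[55.5,1,20,0,25]]
  ]
}}

```text
time: 11.05
tool_pos: [0.6286, -0.0731, 0.2901]
ee_rot: [-3.14, 0.002, -3.122]
wrist_force: [-5.4, 1.0, 7.7]
width: 0.0324
```

Request:
{"op": "step_arm", "data": {
  "plan": [
    [[7,0.1,0.9,0,25],[14.5,0.3,1.4,0,25],[22,0.4,1.5,0,25],[29.5,0.6,1.4,0,25],[36,0.7,0.8,0,25],[41,0.8,0.2,0,25],[41,0.8,0.2,0,25],[41,0.8,0.2,0,25]]
  ]
}}

```text
time: 11.72
tool_pos: [0.6716, -0.0725, 0.2916]
ee_rot: [-3.139, 0.009, -3.122]
wrist_force: [-1.2, 1.1, 9.0]
width: 0.032
```

Request:
{"op": "step_arm", "data": {
  "plan": [
    [[0,0,0,0,25],[0,0,0,0,25],[0,0,0,0,25],[0,0,0,0,25],[0,0,0,0,25],[0,0,0,0,25]]
  ]
}}

```text
time: 12.22
tool_pos: [0.6715, -0.0725, 0.2916]
ee_rot: [-3.139, 0.009, -3.122]
wrist_force: [-0.9, 0.5, 8.5]
width: 0.0322
```

```bash
python3 - <<'E'
from h import *
o,s=snap('scene','sc2');print(o['tool_pos'],o['wrist_force'],o['width'],o['qvel'])
cv2.imwrite('pics/sc2b.png',cv2.resize(s['frame'][130:290,190:400,::-1],None,fx=3.75,fy=3.75,interpolation=cv2.INTER_CUBIC))
E
```

```text
[ 0.67147336 -0.07246349  0.29162727] [-0.85802595  0.4815468   8.52734292] 0.03215750677369783 [-0.00031143  0.00059431  0.00179398 -0.00028084 -0.00026947  0.00051467]
```

View pics/sc2b.png

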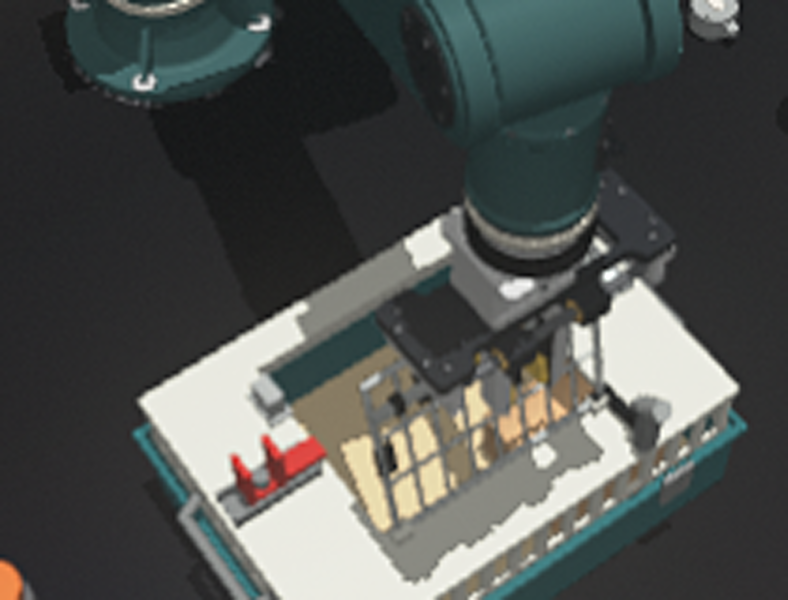

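The gate is up, held by the tabs, and the red catch is still drawn back (tabs at 242,475 and 270,458). I'll check the angle by projecting the gate's free corner, seen at about (368,385), against the model.

```bash
python3 - <<'E'
from h import *
Rz=R.from_euler('z',.02).as_matrix();c=np.array([.574,-.0745,0])
for th in(0,1.2,1.3,1.4,1.5,1.57):
  p=c+Rz@[.078-.170*np.cos(th),-.09,.158+.170*np.sin(th)];print(th,np.round((proj('sc2',p)-[190,130])*3.75),np.round((proj('sc1',p)-[210,170])*5))
print('hinge',(proj('sc2',c+Rz@[.078,-.09,.158])-[190,130])*3.75)
E
```

```text
0 [267. 363.] [256. 284.]
1.2 [334. 355.] [345. 273.]
1.3 [347. 368.] [363. 291.]
1.4 [362. 383.] [383. 311.]
1.5 [377. 400.] [403. 334.]
1.57 [388. 413.] [417. 351.]
hinge [397.44895048 528.26902626]
```

The corner fits 1.40–1.42 rad. I'll add 8 mm for margin and settle.

Request:
{"op": "step_arm", "data": {
  "plan": [
    [[2,0,0,0,25],[4,0,0,0,25],[6,0.1,0,0,25],[8,0.2,0,0,25],[8,0.2,0,0,25],[8,0.2,0,0,25],[8,0.2,0,0,25],[8,0.2,0,0,25]]
  ]
}}

```text
time: 12.93
tool_pos: [0.6791, -0.0724, 0.2909]
ee_rot: [-3.139, 0.007, -3.122]
wrist_force: [-1.6, 1.2, 6.9]
width: 0.0321
```

Request:
{"op": "step_arm", "data": {
  "plan": [
    [[0,0,0,0,25],[0,0,0,0,25],[0,0,0,0,25],[0,0,0,0,25],[0,0,0,0,25],[0,0,0,0,25],[0,0,0,0,25],[0,0,0,0,25]]
  ]
}}

```text
time: 13.6
tool_pos: [0.6791, -0.0724, 0.2909]
ee_rot: [-3.139, 0.007, -3.122]
wrist_force: [-0.7, -0.0, 7.6]
width: 0.032
```

```bash
python3 - <<'E'
from h import *
o,s=snap('scene','sc3');print(o['tool_pos'],o['wrist_force'],o['width'])
cv2.imwrite('pics/sc3b.png',cv2.resize(s['frame'][190:290,230:370,::-1],None,fx=5.6,fy=5.6,interpolation=cv2.INTER_CUBIC))
Rz=R.from_euler('z',.02).as_matrix();c=np.array([.574,-.0745,0])
for th in(1.3,1.4,1.5,1.57):
  p=c+Rz@[.078-.170*np.cos(th),-.09,.158+.170*np.sin(th)];print(th,np.round((proj('sc3',p)-[230,190])*5.6))
E
```

```text
[ 0.67906721 -0.07239182  0.29086942] [-7.15016422e-01 -7.57656878e-04  7.64109590e+00] 0.032026342339828165
1.3 [295. 214.]
1.4 [316. 236.]
1.5 [339. 262.]
1.57 [355. 281.]
```

View pics/sc3b.png

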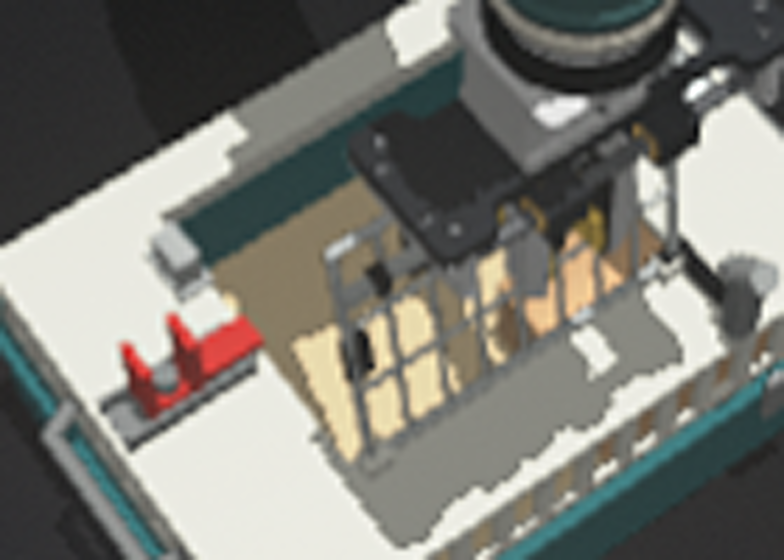

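The corner is now at about (331,253), so the angle is about 1.46 rad. The gate is still, the red catch is drawn back, and the tabs are held between the pads. I'm handing in.

```bash
python3 -c "
from bench import robot
print(robot.close_job()); o=robot.get_obs(); print(o['time'],o['tool_pos'],o['wrist_force'],o['width'])"
```

```text
the job is handed in; nothing more can be done
None
the job is handed in; nothing more can be done
```

I pinched the red safety catch fully together and left it so. I then squeezed both yellow tabs, swung the gate past its detent to nearly upright, and handed the job in at about 13.7 s, still holding it. The hand-in reported no verdict.

**Last checks:**
- **Gate:** it stands at about 1.46 rad (needs more than 1.3), read from its free corner in the scene picture. The arm had not moved over the last eight rows.
- **Yellow tabs:** the fingers are stalled at 32.0 mm against 34 mm fully in. The fingers also read about 1.6 mm under nominal on the red tabs, so I take both yellow tabs as fully in.
- **Red catch:** it stalled at 30.4 mm against the nominal 32 mm, and the last picture shows it still drawn back.
- **Forces:** wrist readings stayed at or below about 12 N. Tab force isn't measured directly; the grip force is fixed at 30 N, half of the 60 N limit.
- **Bystanders:** the arm's path stayed well clear of the six loose things. I didn't re-measure where they ended up.

**Disagreements:**
- **Camera positions:** the top and wrist cameras differed by 2–3 mm on where the tabs are.
- **Height on the arc:** the tool ended about 5 mm higher than the arc I computed, with a steady 7.6 N upward on the wrist. I left it, as the grip held.

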